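Size a nozzle ring on the stepped cone and set the filler's size selector

TASK

Take the nozzle ring that lies on the red spot of the wooden board, slide it down over the stepped cone until it stops on its step, and press it gently (never with more than about 20 N) until the sprung cone gives way by a few millimetres, holding it so for a moment. Let go and leave the ring sitting level on its step; the colour of that step is its size, so slide the selector's black grip to the middle of the field of that colour. Leave the other two rings, the jar and the nougat box where they are.

Things in the scene. Friction and masses are not known exactly. Their poses are not given: they have to be found in the camera images.
- gauge: fixed round dark steel base of the size gauge, 84 diameter, 20 high, carrying the upright stepped cone in its middle; origin at the centre of its underside on the counter
- mandrel (a joint): how far the sprung cone is pressed down into its base, in m: 0 up (at rest), 0.012 hard on its bottom stop. It starts to move at about 3 N and takes 0.7 N more per mm; it springs back up. Pressed by 3 mm or more with the ring seated counts as gauged; on the bottom stop the force rises at once
- cone_top (a point): centre of the cone's blunt white tip, 90 mm above the counter while the cone is up. Below it the nose widens from 12 to 27 mm diameter over 8 mm, then is 27 mm for 9 mm; then three coloured steps follow, 14 mm apart: yellow, green, blue. A ring clears the step above its own by 1.5 mm all round and stops half way down the 45 degree shoulder of its own, so the colour just under it is its size
- step_yellow (a point): yellow step, diameter 33, with a shoulder 3 high on top, 11 mm of cylinder below: point on the cone's axis at the height where the underside of a ring of bore 30 mm comes to rest on the yellow step (71.5 mm above the counter while the cone is up; it goes down with the cone)
- step_green (a point): green step, diameter 39, with a shoulder 3 high on top, 11 mm of cylinder below: point on the cone's axis at the height where the underside of a ring of bore 36 mm comes to rest on the green step (57.5 mm above the counter while the cone is up; it goes down with the cone)
- step_blue (a point): blue step, diameter 45, with a shoulder 3 high on top, 22 mm of cylinder below: point on the cone's axis at the height where the underside of a ring of bore 42 mm comes to rest on the blue step (43.5 mm above the counter while the cone is up; it goes down with the cone)
- board: fixed wooden board, 230 x 230 x 12; origin at the centre of its underside. The three rings lie on it
- spot (a point): centre of the flat red spot, 86 diameter, on the board's top face, 12 above the counter; the ring lying within 10 mm of it is the one to be sized
- ring_a: plain aluminium nozzle ring lying flat, 58 outside diameter, 20 high, 70 to 130 g; origin at the centre of its underside, z up the bore. The three rings look alike from outside and differ only in the bore: one has 30, one 36, one 42 mm, and which one has which is not told. They swap places from start to start
- ring_b: plain aluminium nozzle ring lying flat, 58 outside diameter, 20 high, 70 to 130 g; origin at the centre of its underside, z up the bore. The three rings look alike from outside and differ only in the bore: one has 30, one 36, one 42 mm, and which one has which is not told. They swap places from start to start
- ring_c: plain aluminium nozzle ring lying flat, 58 outside diameter, 20 high, 70 to 130 g; origin at the centre of its underside, z up the bore. The three rings look alike from outside and differ only in the bore: one has 30, one 36, one 42 mm, and which one has which is not told. They swap places from start to start
- selector: fixed grey housing of the size selector, 70 x 200 (along its y) x 35 high; origin at the centre of its underside. On its top, along +y: a white, a yellow, a green and a blue field, each 34 long and 40 mm apart, on both sides of a slot in which a grip slides
- slide (a joint): travel of the selector's grip along the housing's +y, in m: near 0 on the white field (start), 0.040 middle of yellow, 0.080 green, 0.120 blue; ends at -0.012 and 0.135; slides with about 2 N of friction and stays where it is left
- grip (a point): middle of the selector's black grip, a block 20 (housing x) x 16 (housing y) x 30 high, standing on the housing's top from 36 to 66 mm above the counter; this point is 51 above the counter
- field_yellow (a point): where the middle of the grip stands when it is set to the middle of the yellow field, 51 mm above the counter
- field_green (a point): where the middle of the grip stands when it is set to the middle of the green field, 51 mm above the counter
- field_blue (a point): where the middle of the grip stands when it is set to the middle of the blue field, 51 mm above the counter
- jar: closed honey jar with brass lid, 54 diameter, 75 high, loose; a bystander; origin at the centre of its underside
- nougat_box: open blue box with a slab of nougat, 85 x 200 x 30 (long side along its y), loose; a bystander; origin at the centre of its underside
There are look-alikes about, which are no part of the job. Leave any pink look-alike of the ring_b alone. What is shaped like the ring_c but yellow is not meant.

How it is judged:
By the outcome, as a careful person would: the job done as asked, in the order asked, and still so for the second after the job is handed in, with the robot touching nothing.
It also fails if it takes over 54 s, if anything falls off the work surface, if the arm or the gripper's body presses on something with over 40 N, if the wrist force passes 120 N, or if a joint passes its speed limit or range.

ROBOT

A 6-joint arm with a two-finger parallel gripper is mounted at the origin on the work surface. World frame = base frame: x ahead of the robot, y to its left, z up, the work surface at z = 0. Lengths are in m, angles in rad, forces in N, time in s.
With the tool pointing down it reaches from about 0.225 to 0.875 m from the base axis. Payload 3.4 kg.
Tool frame: the origin (TCP) lies at the very end of the fingers, on their centre line; the grasp point (between the pads) lies 19 mm behind it (grip_depth is the distance from the TCP to the grasp point, in m); x points along the fingers, z is the direction in which the jaws open and shut, and the axes are right-handed (so a half turn about x gives the same grasp; the last joint's range is limited). The gripper opens to 85 mm and grips with 20 to 120 N. Pads are 22 mm wide; open, the fingers measure 114 mm over their backs; the gripper's body (76 mm by 85 mm) begins 54 mm behind the grasp point. The pads swing forward as they close: fully open they stand 13 mm farther back than shut.
Start: joints at [-1.263, 0.276, 1.505, -0, 1.361, -0.121], TCP at [0.239, -0.523, 0.231] pointing down, gripper open.
Joint ranges: [-2.89, 2.89], [-0.75, 2.08], [0.22, 2.7], [-1.18, 4.32], [0.11, 2.71], [-2.7, 2.7]. Speed limits (rad/s): [2.57, 2.57, 3.14, 3.14, 3.14, 3.14].

INTERFACE

Orientations are given as a unit quaternion [w, x, y, z].
In Python, from rig import get_state, get_image, sign_off, grip_depth gives the robot as it stands. The module is installed in compiled form; this text tells all that it offers.
- The arm moves only by the tool arm_command, never from a script. Its argument "series" is a list of rows, each an object with "dp": the shift along the tool's x, y, z scaled (see below), a list of three; "angular": the turn, a rotation vector about the tool's x, y, z scaled (see below), a list of three; "gripper": the finger opening in mm, from 0 to 85.4. A call has exactly 8 rows; each row shifts and turns the pose as measured when the row begins, along the tool's axes as they then stand; what a row does not reach is not made up. The controller multiplies each number of a shift by 0.12 m and each number of a turn by 90 degrees. A row lasts 1/8 s, in which the tool goes at most 62.5 mm and 10.7 degrees, less where a joint would pass 70% of its speed; a pose out of reach is approached as far as the arm can. A call with a number of a shift or a turn outside -1 to 1 is refused whole. A call with a gripper value outside its range is refused whole. The fingers move at their own pace and stop on an object; "grip_force" is the grip in N (left out, the last holds). Time passes only in rows, so rows that do not move let the fingers close, or fill a call up. It gives the time, the measured TCP pose, the force and the opening at its end, in the units of the state.
- get_state(): the state, without advancing time (a new reading comes with each control period).
- get_image(name): name is "side" or "top" or "wrist"; returns a dict with "image" (420x560x3 uint8, blue, green, red), "depth" (420x560 float32, m along the optical axis (not along the pixel's ray), 0 where there is no reading), "mtx" (3x3 intrinsics, pixels), "k1" (the pictures are not rectified: a ray, as slopes to the right and down, at radius r is drawn at 1 + k1 r^2 times it, then the intrinsics apply), "view" (4x4, takes a point from world to camera coordinates); the wrist camera has in their place "mount" (4x4, takes a point from camera to tool coordinates, whose origin is the TCP and whose axes are the tool frame's). Camera axes: x right, y up, looking along -z (the intrinsics and any distortion apply to the point x, -y, -z); pixel columns grow to the right and rows downward; lengths in m; the calibration is good to about 2 mm. A picture is of the moment at which its call begins: read the wrist's pose just before it.
- sign_off(): hands the job in, once; it reports no verdict.
The state is a dict: "clock": time; "qpos": joint angles; "qd": joint speeds; "effort": joint torques, N m; "position": TCP position; "ee_rot": TCP orientation; "contact_force": force on the tool from outside, world axes, zero at the start; "moment": the same for the moment, N m; "width": finger opening in m.
Only numpy, scipy, OpenCV 4.12 (cv2) and the standard library are available. Lean on these libraries where they do the work, as an engineer would, in place of code of your own. Each camera call takes 0.05 s, during which the arm holds its last target. There are 200 camera calls.

## Working session

There is one attempt and no reset: what is moved stays moved. The work goes in short steps, Python scripts to look and compute and a tool call to move; the robot and the scene stay as the last step left them, time stands still between calls to the robot, and variables do not carry over. Pictures are saved under pics/ and viewed, about 8 in all and at most 12, crops included, and the job is handed in when it is done.

Besides the shell and the picture viewer there is one more tool, called after "Call:" as name([rows], argument=value, ...), one row to a line, values as JSON. arm_command: Moves the arm, as the interface text tells. Its arguments: {"type":"object","properties":{"series":{"type":"array","items":{"type":"object","properties":{"dp":{"type":"array","items":{"type":"number"}},"angular":{"type":"array","items":{"type":"number"}},"gripper":{"type":"number"}}}},"grip_force":{"type":"number"}},"required":["series"]}

```bash
mkdir -p pics; cat > h.py <<'E'
import numpy as np, cv2
from rig import get_state, get_image, sign_off, grip_depth
from scipy.spatial.transform import Rotation as R
def rot(q): return R.from_quat([q[1],q[2],q[3],q[0]]).as_matrix()
def grab(name):
    s=get_state(); d=get_image(name)
    if name=="wrist":
        T=np.eye(4);T[:3,:3]=rot(s['ee_rot']);T[:3,3]=s['position']; d['c2w']=T@np.array(d['mount'])
    else: d['c2w']=np.linalg.inv(np.array(d['view']))
    d['mtx']=np.array(d['mtx']); return d
def ray(d,u,v):
    p=cv2.undistortPoints(np.array([[[u,v]]],float),d['mtx'],np.array([d['k1'],0,0,0.]),)[0,0]
    # iterative undistort
    return d['c2w'][:3,3], d['c2w'][:3,:3]@np.array([p[0],-p[1],-1.])
def onz(d,u,v,z):
    o,r=ray(d,u,v); return o+r*(z-o[2])/r[2]
def depthpt(d,u,v):
    o,r=ray(d,u,v); return o+r*d['depth'][int(v),int(u)]
def proj(d,P):
    c=np.linalg.inv(d['c2w'])@np.append(P,1); x,y=c[0]/-c[2],-c[1]/-c[2]; k=1+d['k1']*(x*x+y*y)
    q=d['mtx']@[x*k,y*k,1]; return q[:2]
E
python3 - <<'E'
from h import *
s=get_state(); print({k:np.round(v,3) for k,v in s.items()},grip_depth)
for n in("top","side"):
    d=grab(n); cv2.imwrite(f"pics/{n}1.png",d['image']); np.save(f"{n}.npy",d,allow_pickle=True)
    print(n,np.round(d['c2w'],3),d['k1'])
print(rot(s['ee_rot']).round(3))
E
```

```text
{'clock': np.float64(0.0), 'qpos': array([-1.263,  0.277,  1.506,  0.   ,  1.361, -0.121]), 'qd': array([-0.   , -0.001, -0.001,  0.001, -0.001, -0.002]), 'effort': array([ 0.0000e+00, -4.1678e+01, -2.4581e+01, -0.0000e+00,  1.1000e-02,
       -0.0000e+00]), 'position': array([ 0.239, -0.522,  0.23 ]), 'ee_rot': array([ 0.594,  0.383,  0.595, -0.382]), 'contact_force': array([-0.071, -0.162, -0.895]), 'moment': array([-0.009, -0.037,  0.051]), 'width': np.float64(0.086)} 0.0187
top [[ 0.016  0.994 -0.105  0.417]
 [-1.     0.016  0.003 -0.032]
 [ 0.004  0.105  0.994  1.222]
 [ 0.     0.     0.     1.   ]] -0.188014617572417
side [[ 0.993  0.067 -0.097  0.449]
 [-0.117  0.516 -0.848 -0.847]
 [-0.006  0.854  0.521  0.586]
 [ 0.     0.     0.     1.   ]] 0.04060550379933539
[[-0.001  0.909  0.416]
 [ 0.002  0.416 -0.909]
 [-1.     0.    -0.002]]
```

View pics/top1.png

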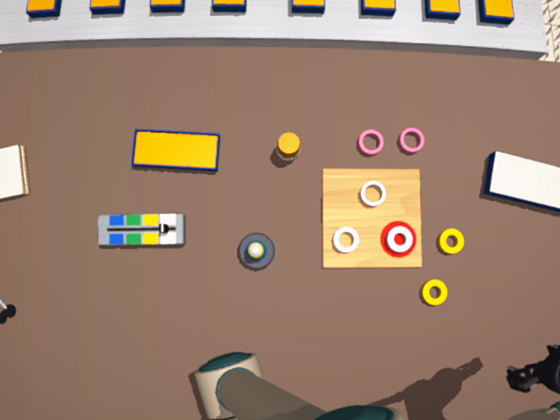

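View pics/side1.png

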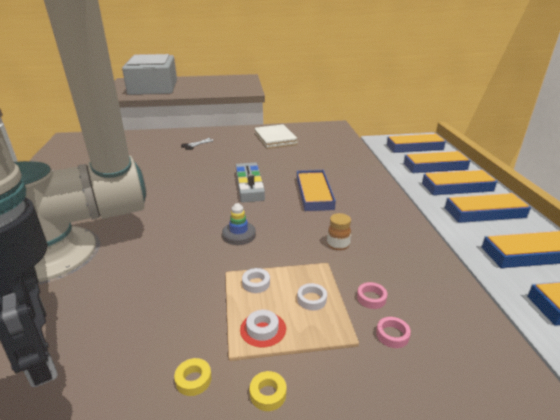

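The top view shows three metal rings on the board at (400,239), (373,193) and (346,240), and only the first lies on the red spot. The look-alikes are pink at (370,142) and (411,140), and yellow at (452,241) and (434,292). I choose (400,239), which is (263,325) in the side view. The gauge is at (257,250) and the selector grip at (165,228), with blue at the left end.

```bash
python3 - <<'E'
from h import *
d=np.load("top.npy",allow_pickle=True).item(); im=d['image']; hsv=cv2.cvtColor(im,cv2.COLOR_BGR2HSV).astype(int)
H,S,V=hsv[...,0],hsv[...,1],hsv[...,2]
def comp(m,box):
    u0,v0,u1,v1=box; q=np.zeros(m.shape,np.uint8); q[v0:v1,u0:u1]=m[v0:v1,u0:u1]
    v,u=np.nonzero(q); return u.mean(),v.mean(),len(u)
def enc(m,box):
    u0,v0,u1,v1=box; v,u=np.nonzero(m[v0:v1,u0:u1]); c,r=cv2.minEnclosingCircle(np.c_[u+u0,v+v0].astype(np.float32)); return c,r
red=((H<6)|(H>174))&(S>150)&(V>90)
c,r=enc(red,(375,215,425,265)); print("spot",c,r,onz(d,*c,.012).round(4))
white=(S<60)&(V>120)
for b in((385,224,415,254),(358,178,388,208),(331,225,361,255)):
    c,r=enc(white,b); print("ring",c,r,onz(d,*c,.032).round(4))
c,r=enc(white,(247,240,268,262));print("tip",c,r,onz(d,*c,.09).round(4))
for n,lo,hi in(("yel",22,35),("grn",45,80),("blu",100,125)):
    a=comp((H>=lo)&(H<=hi)&(S>120)&(V>60),(95,208,190,250)); print(n,a,onz(d,a[0],a[1],.036).round(4))
a=comp(V<45,(158,218,176,238));print("grip",a,onz(d,a[0],a[1],.066).round(4))
z=depthpt(d,257,250);print(z, depthpt(d,400,232),depthpt(d,165,228))
big=cv2.resize(np.hstack([im[200:280,360:440],im[210:290,217:297],im[195:275,100:180]]),None,fx=3.3,fy=3.3,interpolation=cv2.INTER_CUBIC)
cv2.imwrite("pics/crop1.png",big)
E
```

```text
spot (397.68182373046875, 238.77272033691406) 17.852231979370117 [ 0.4832 -0.3088  0.012 ]
ring (398.9117736816406, 238.80882263183594) 12.858497619628906 [ 0.482 -0.307  0.032]
ring (372.5689697265625, 193.21551513671875) 13.126460075378418 [ 0.5853 -0.2466  0.032 ]
ring (345.63507080078125, 239.1415557861328) 13.274139404296875 [ 0.4798 -0.1851  0.032 ]
tip (257.0, 250.5) 14.500100135803223 [0.4496 0.0117 0.09  ]
yel (np.float64(150.27272727272728), np.float64(229.14420062695925), 319) [0.4946 0.2568 0.036 ]
grn (np.float64(133.0), np.float64(229.0), 260) [0.4942 0.297  0.036 ]
blu (np.float64(115.95302013422818), np.float64(229.21812080536913), 298) [0.4929 0.337  0.036 ]
grip (np.float64(165.30769230769232), np.float64(228.0), 26) [0.4958 0.2158 0.066 ]
[0.45071415 0.01171286 0.08929308] [ 0.49775725 -0.31031602  0.02906402] [0.49596225 0.21686945 0.06411956]
```

View pics/crop1.png

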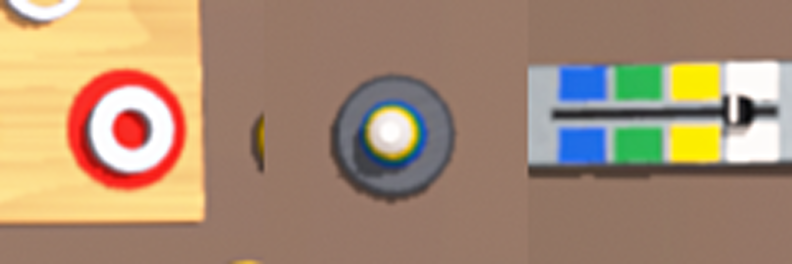

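The crop confirms the plain metal ring centred on the red spot at (130,130), with a small bore that looks like the 30 mm one. Next I move above it.

Call:
arm_command([
  {"dp":[0.1,0,0],"angular":[0.091,0,0],"gripper":85},
  {"dp":[0.1,0,0],"angular":[0.091,0,0],"gripper":85},
  {"dp":[0.1,0,0],"angular":[0.091,0,0],"gripper":85},
  {"dp":[0,0.35,-0.31],"angular":[0,0,0],"gripper":85},
  {"dp":[0,0.35,-0.31],"angular":[0,0,0],"gripper":85},
  {"dp":[0,0.35,-0.31],"angular":[0,0,0],"gripper":85},
  {"dp":[0,0.35,-0.31],"angular":[0,0,0],"gripper":85},
  {"dp":[0,0.35,-0.31],"angular":[0,0,0],"gripper":85},
])

```text
clock: 1.1
position: [0.454, -0.3371, 0.1895]
ee_rot: [0.492, 0.506, 0.496, -0.506]
contact_force: [1.1, 0.1, 0.1]
width: 0.0847
```

```bash
cat >> h.py <<'E'
def go(P,zd=None):
    "print shift to world P in tool units (0.12 m) and turns (90deg) to point down with jaws along zd"
    s=get_state(); M=rot(s['ee_rot']); e=np.array(P)-s['position']
    print("t",round(float(s['clock']),2),"pos",np.round(s['position'],4),"F",np.round(s['contact_force'],1),"w",round(float(s['width'])*1e3,1))
    print("dp",np.round(M.T@e/.12,3),"mm",np.round(M.T@e*1e3,1))
    z=np.array([0,-1,0.]) if zd is None else np.array(zd); x=np.array([0,0,-1.]); 
    D=np.c_[x,np.cross(z,x),z]; print("ang",np.round(R.from_matrix(M.T@D).as_rotvec()/(np.pi/2),3))
E
python3 - <<'E'
from h import *
go([.482,-.307,.13])
d=grab("wrist"); cv2.imwrite("pics/w1.png",d['image']); np.save("w1.npy",d,allow_pickle=True)
print(proj(d,[.482,-.307,.032]))
E
```

```text
t 1.1 pos [ 0.454  -0.3371  0.1895] F [1.1 0.1 0.1] w 84.7
dp [ 0.496  0.229 -0.254] mm [ 59.5  27.5 -30.5]
ang [-0.015 -0.004  0.003]
[241.83555803 157.40591677]
```

View pics/w1.png

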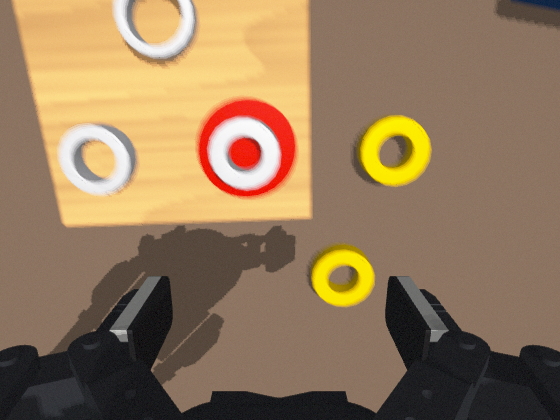

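The wrist view shows the target ring at (244,151). Its bore is clearly smaller than those of the rings at (97,160) and (155,22).

```bash
cat >> h.py <<'E'
def spotring(d,P,rad=75):
    "outer ring centre and bore, world, near predicted P (top face centre)"
    H,S,V=[c.astype(int) for c in cv2.split(cv2.cvtColor(d['image'],cv2.COLOR_BGR2HSV))]
    u,v=proj(d,P); w=np.zeros(H.shape,np.uint8); cv2.circle(w,(int(u),int(v)),rad,1,-1)
    m=((S<90)&(V>110)&(w>0)).astype(np.uint8)
    cs,h=cv2.findContours(m,cv2.RETR_CCOMP,cv2.CHAIN_APPROX_NONE)
    i=max(range(len(cs)),key=lambda k:cv2.contourArea(cs[k]) if h[0][k][3]<0 else 0)
    ins=[k for k in range(len(cs)) if h[0][k][3]==i]; j=max(ins,key=lambda k:cv2.contourArea(cs[k]))
    for k in(i,j):
        pts=np.array([onz(d,*p[0],P[2])[:2] for p in cs[k]]).astype(np.float32)*1000
        print("c,axes mm",[np.round(t,1) for t in cv2.fitEllipse(pts)])
E
python3 - <<'E'
from h import *
d=np.load("w1.npy",allow_pickle=True).item()
spotring(d,[.482,-.307,.032]); go([.482,-.307,.12])
for p in((97,160),):print(onz(d,*p,.032))
E
```

```text
c,axes mm [array([ 485. , -308.9]), array([56.8, 57.5]), np.float64(114.9)]
c,axes mm [array([ 485.6, -309.4]), array([26.5, 27.8]), np.float64(145.4)]
t 1.15 pos [ 0.4595 -0.3316  0.1895] F [ 4.   2.6 -0.3] w 84.8
dp [ 0.581  0.182 -0.203] mm [ 69.8  21.9 -24.3]
ang [-0.013 -0.007 -0.001]
[ 0.48273599 -0.18946135  0.032     ]
```

Call:
arm_command([
  {"dp":[0.15,0.1,-0.1],"angular":[-0.012,-0.006,0],"gripper":85},
  {"dp":[0.15,0.05,-0.05],"angular":[0,0,0],"gripper":85},
  {"dp":[0.15,0.04,-0.04],"angular":[0,0,0],"gripper":85},
  {"dp":[0.1,0,0],"angular":[0,0,0],"gripper":85},
  {"dp":[0,0,0],"angular":[0,0,0],"gripper":85},
  {"dp":[0,0,0],"angular":[0,0,0],"gripper":85},
  {"dp":[0,0,0],"angular":[0,0,0],"gripper":85},
  {"dp":[0,0,0],"angular":[0,0,0],"gripper":85},
])

```text
clock: 2.15
position: [0.4843, -0.3073, 0.122]
ee_rot: [0.501, 0.5, 0.501, -0.498]
contact_force: [-0.5, -0.3, -0.2]
width: 0.0847
```

```bash
python3 - <<'E'
from h import *
d=grab("wrist"); cv2.imwrite("pics/w2.png",d['image'])
spotring(d,[.484,-.308,.032],110); go([.484,-.308,.011])
E
```

```text
Traceback (most recent call last):
  File "h.py", line 36, in spotring
    ins=[k for k in range(len(cs)) if h[0][k][3]==i]; j=max(ins,key=lambda k:cv2.contourArea(cs[k]))
                                                        ~~~^^^^^^^^^^^^^^^^^^^^^^^^^^^^^^^^^^^^^^^^^
ValueError: max() iterable argument is empty
```

View pics/w2.png

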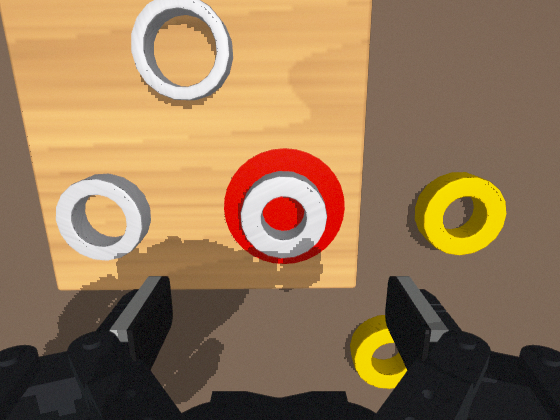

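The ring is at (284,217), partly in shadow. The other two rings have visibly larger bores.

```bash
python3 - <<'E'
from h import *
d=grab("wrist")
for p in((241,217),(327,217),(284,177),(284,258),(284,217)): print(p,onz(d,*p,.032).round(4))
go([.484,-.308,.011])
E
```

```text
(241, 217) [ 0.484  -0.2823  0.032 ]
(327, 217) [ 0.4842 -0.3387  0.032 ]
(284, 177) [ 0.5108 -0.3103  0.032 ]
(284, 258) [ 0.4548 -0.3107  0.032 ]
(284, 217) [ 0.4841 -0.3105  0.032 ]
t 2.25 pos [ 0.4844 -0.3072  0.1219] F [0.2 0.7 0.5] w 85.2
dp [ 0.924 -0.005  0.007] mm [110.9  -0.5   0.9]
ang [ 0.003 -0.    -0.001]
```

Call:
arm_command([
  {"dp":[0.2,-0.01,0.028],"angular":[0,0,0],"gripper":85},
  {"dp":[0.2,0,0],"angular":[0,0,0],"gripper":85},
  {"dp":[0.2,0,0],"angular":[0,0,0],"gripper":85},
  {"dp":[0.15,0,0],"angular":[0,0,0],"gripper":85},
  {"dp":[0.12,0,0],"angular":[0,0,0],"gripper":85},
  {"dp":[0,0,0],"angular":[0,0,0],"gripper":85},
  {"dp":[0,0,0],"angular":[0,0,0],"gripper":70},
  {"dp":[0,0,0],"angular":[0,0,0],"gripper":70},
], grip_force=30)

```text
clock: 3.25
position: [0.486, -0.3129, 0.0179]
ee_rot: [0.504, 0.5, 0.498, -0.498]
contact_force: [0.3, 0.1, -0.6]
width: 0.0698
```

```bash
python3 - <<'E'
from h import *
d=grab("wrist"); cv2.imwrite("pics/w3.png",d['image']); go([.483,-.3105,.012])
E
```

```text
t 3.3 pos [ 0.4861 -0.313   0.018 ] F [-1.1  0.1  0.6] w 70.2
dp [ 0.05  -0.026 -0.021] mm [ 6.  -3.1 -2.6]
ang [ 0.003  0.003 -0.005]
```

View pics/w3.png

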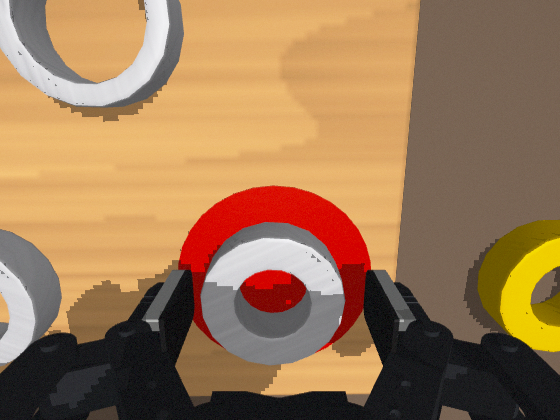

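The ring lies between the fingers, centred at (273,300). The finger midline is near column 280.

```bash
python3 - <<'E'
from h import *
d=grab("wrist")
for p in((201,300),(345,300),(273,238),(273,363)): print(p,onz(d,*p,.032).round(4))
go([.483,-.3105,.012])
E
```

```text
(201, 300) [ 0.4861 -0.2827  0.032 ]
(345, 300) [ 0.4862 -0.3383  0.032 ]
(273, 238) [ 0.5118 -0.3105  0.032 ]
(273, 363) [ 0.4571 -0.3104  0.032 ]
t 3.35 pos [ 0.486  -0.313   0.0179] F [ 0.8 -0.1 -0.5] w 70.2
dp [ 0.049 -0.026 -0.021] mm [ 5.9 -3.1 -2.5]
ang [ 0.003  0.003 -0.005]
```

Call:
arm_command([
  {"dp":[0.03,-0.013,-0.021],"angular":[0.003,0.003,-0.005],"gripper":70},
  {"dp":[0.02,0,0],"angular":[0,0,0],"gripper":70},
  {"dp":[0,0,0],"angular":[0,0,0],"gripper":70},
  {"dp":[0,0,0],"angular":[0,0,0],"gripper":50},
  {"dp":[0,0,0],"angular":[0,0,0],"gripper":50},
  {"dp":[0,0,0],"angular":[0,0,0],"gripper":50},
  {"dp":[0,0,0],"angular":[0,0,0],"gripper":50},
  {"dp":[0,0,0],"angular":[0,0,0],"gripper":50},
], grip_force=40)

```text
clock: 4.35
position: [0.4847, -0.3105, 0.0127]
ee_rot: [0.5, 0.5, 0.5, -0.5]
contact_force: [0.3, 0.3, 0.0]
width: 0.0563
```

```bash
python3 - <<'E'
from h import *
go([.4845,-.3105,.15])
E
```

```text
t 4.35 pos [ 0.4847 -0.3105  0.0127] F [0.3 0.3 0. ] w 56.3
dp [-1.144e+00 -1.000e-03  0.000e+00] mm [-1.373e+02 -1.000e-01  0.000e+00]
ang [-0.001  0.    -0.   ]
```

Call:
arm_command([
  {"dp":[-0.15,0,0],"angular":[0,0,0],"gripper":50},
  {"dp":[-0.35,0,0],"angular":[0,0,0],"gripper":50},
  {"dp":[-0.35,0,0],"angular":[0,0,0],"gripper":50},
  {"dp":[-0.2,-0.05,-0.3],"angular":[0,0,0],"gripper":50},
  {"dp":[0,-0.06,-0.4],"angular":[0,0,0],"gripper":50},
  {"dp":[0,-0.06,-0.4],"angular":[0,0,0],"gripper":50},
  {"dp":[0,-0.06,-0.4],"angular":[0,0,0],"gripper":50},
  {"dp":[0,0,0],"angular":[0,0,0],"gripper":50},
])

```text
clock: 5.35
position: [0.4559, -0.1259, 0.1407]
ee_rot: [0.498, 0.501, 0.5, -0.5]
contact_force: [0.5, -0.7, -1.6]
width: 0.0565
```

```bash
python3 - <<'E'
from h import *
go([.45,.0117,.13])
d=np.load("top.npy",allow_pickle=True).item(); 
H,S,V=[c.astype(int) for c in cv2.split(cv2.cvtColor(d['image'],cv2.COLOR_BGR2HSV))]
sub=np.zeros(H.shape,bool); sub[228:272,235:280]=True
# base: non-brown pixels within box
m=(sub&~((H<20)&(S>40)&(V>80))).astype(np.uint8)
c=max(cv2.findContours(m,0,1)[0],key=cv2.contourArea); e=cv2.fitEllipse(c); print(e,onz(d,*e[0],.018).round(4))
m=(sub&(S<50)&(V>190)).astype(np.uint8)
c=max(cv2.findContours(m,0,1)[0],key=cv2.contourArea); e=cv2.minEnclosingCircle(c); print(e,onz(d,*e[0],.086).round(4))
E
```

```text
t 5.35 pos [ 0.4559 -0.1259  0.1407] F [ 0.5 -0.7 -1.6] w 56.5
dp [ 0.092 -0.053 -1.146] mm [  11.    -6.4 -137.6]
ang [-0.002 -0.001  0.   ]
((255.78062438964844, 250.94081115722656), (35.45159149169922, 36.73554229736328), 30.066282272338867) [0.4507 0.0172 0.018 ]
((254.8333282470703, 249.72222900390625), 5.840051174163818) [0.4513 0.0165 0.086 ]
```

Call:
arm_command([
  {"dp":[0,-0.1,-0.25],"angular":[0,0,0],"gripper":50},
  {"dp":[0,-0.12,-0.3],"angular":[0,0,0],"gripper":50},
  {"dp":[0,-0.12,-0.3],"angular":[0,0,0],"gripper":50},
  {"dp":[0,-0.12,-0.25],"angular":[0,0,0],"gripper":50},
  {"dp":[0,-0.05,-0.05],"angular":[0,0,0],"gripper":50},
  {"dp":[0,0,0],"angular":[0,0,0],"gripper":50},
  {"dp":[0,0,0],"angular":[0,0,0],"gripper":50},
  {"dp":[0,0,0],"angular":[0,0,0],"gripper":50},
])

```text
clock: 6.35
position: [0.3989, 0.0095, 0.1406]
ee_rot: [0.501, 0.502, 0.496, -0.501]
contact_force: [-0.1, 0.3, -1.7]
width: 0.0564
```

```bash
python3 - <<'E'
from h import *
d=grab("wrist"); cv2.imwrite("pics/w4.png",d['image']); np.save("w4.npy",d,allow_pickle=True)
go([.451,.0168,.13]); print(proj(d,[.451,.0168,.09]))
E
```

```text
t 6.4 pos [0.399  0.0095 0.1406] F [ 0.9  0.4 -1.3] w 56.6
dp [ 0.091  0.432 -0.064] mm [10.9 51.9 -7.7]
ang [-0.005  0.002 -0.004]
[263.69781469 144.4205008 ]
```

View pics/w4.png

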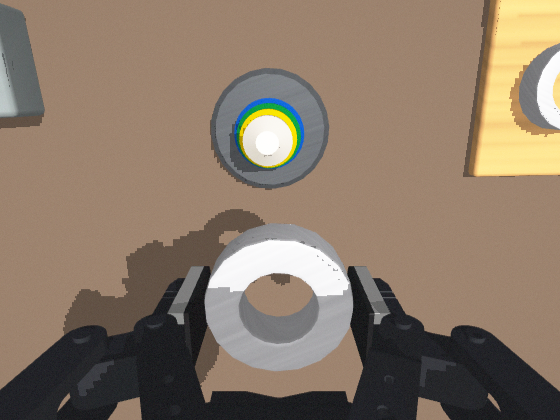

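The cone tip is at (268,143) with the base around (269,128). The ring is held level, with its top face centred near (279,303).

```bash
python3 - <<'E'
from h import *
d=np.load("w4.npy",allow_pickle=True).item()
H,S,V=[c.astype(int) for c in cv2.split(cv2.cvtColor(d['image'],cv2.COLOR_BGR2HSV))]
print("tip",onz(d,268,143,.09).round(4))
sub=np.zeros(H.shape,bool); sub[90:190,200:340]=True
m=(sub&(S<50)&(V>120)).astype(np.uint8)
c=max(cv2.findContours(m,0,1)[0],key=cv2.contourArea);e=cv2.fitEllipse(c);print("nose",e,onz(d,*e[0],.082).round(4))
m=(sub&(H>20)&(H<35)&(S>120)).astype(np.uint8)|m
c=max(cv2.findContours(m,0,1)[0],key=cv2.contourArea);e=cv2.fitEllipse(c);print("yel",e,onz(d,*e[0],.070).round(4))
for p in((211,127),(328,127),(270,68),(270,188)): print("base",onz(d,*p,.02).round(4))
s=get_state();zt=s['position'][2]+.0193
for p in((205,305),(352,305),(279,238),(279,370)): print("ring",onz(d,*p,zt).round(4))
go([.451,.0168,.13])
E
```

```text
tip [0.4517 0.0146 0.09  ]
nose ((269.473388671875, 132.96795654296875), (97.72453308105469, 109.772216796875), 92.03446197509766) [0.456  0.0139 0.082 ]
yel ((269.473388671875, 132.96795654296875), (97.72453308105469, 109.772216796875), 92.03446197509766) [0.4549 0.0142 0.07  ]
base [0.4549 0.0555 0.02  ]
base [ 0.4541 -0.0253  0.02  ]
base [0.4926 0.0142 0.02  ]
base [0.4113 0.0155 0.02  ]
ring [0.4004 0.0372 0.1599]
ring [ 0.3998 -0.0175  0.1599]
ring [0.4268 0.0095 0.1599]
ring [0.371  0.0099 0.1599]
t 6.4 pos [0.399  0.0095 0.1406] F [ 0.9  0.4 -1.3] w 56.6
dp [ 0.091  0.432 -0.064] mm [10.9 51.9 -7.7]
ang [-0.005  0.002 -0.004]
```

Call:
arm_command([
  {"dp":[0,0.11,-0.02],"angular":[-0.005,0.002,-0.004],"gripper":50},
  {"dp":[0,0.15,-0.02],"angular":[0,0,0],"gripper":50},
  {"dp":[0,0.11,0],"angular":[0,0,0],"gripper":50},
  {"dp":[0.1,0.06,0],"angular":[0,0,0],"gripper":50},
  {"dp":[0.1,0,0],"angular":[0,0,0],"gripper":50},
  {"dp":[0,0,0],"angular":[0,0,0],"gripper":50},
  {"dp":[0,0,0],"angular":[0,0,0],"gripper":50},
  {"dp":[0,0,0],"angular":[0,0,0],"gripper":50},
])

```text
clock: 7.4
position: [0.4547, 0.0139, 0.1138]
ee_rot: [0.499, 0.499, 0.501, -0.501]
contact_force: [-0.2, 0.1, -1.8]
width: 0.0564
```

```bash
python3 - <<'E'
from h import *
go([.4518,.0148,.092]); d=grab("wrist"); cv2.imwrite("pics/w5.png",d['image']); 
E
```

```text
t 7.4 pos [0.4547 0.0139 0.1138] F [-0.2  0.1 -1.8] w 56.4
dp [ 0.182 -0.024 -0.007] mm [21.8 -2.8 -0.9]
ang [0.    0.    0.002]
```

Call:
arm_command([
  {"dp":[0.06,-0.024,-0.007],"angular":[0,0,0.002],"gripper":50},
  {"dp":[0.06,0,0],"angular":[0,0,0],"gripper":50},
  {"dp":[0.04,0,0],"angular":[0,0,0],"gripper":50},
  {"dp":[0,0,0],"angular":[0,0,0],"gripper":50},
  {"dp":[0,0,0],"angular":[0,0,0],"gripper":50},
  {"dp":[0,0,0],"angular":[0,0,0],"gripper":50},
  {"dp":[0,0,0],"angular":[0,0,0],"gripper":50},
  {"dp":[0,0,0],"angular":[0,0,0],"gripper":50},
])

```text
clock: 8.45
position: [0.4519, 0.0148, 0.0941]
ee_rot: [0.501, 0.5, 0.499, -0.499]
contact_force: [-0.1, -0.2, -1.2]
width: 0.0565
```

```bash
python3 - <<'E'
from h import *
go([.4518,.0148,.0782]); d=grab("wrist"); cv2.imwrite("pics/w6.png",d['image']);
E
```

```text
t 8.45 pos [0.4519 0.0148 0.0941] F [-0.1 -0.2 -1.2] w 56.5
dp [ 0.132 -0.002 -0.   ] mm [15.9 -0.2 -0. ]
ang [ 0.     0.    -0.002]
```

View pics/w6.png

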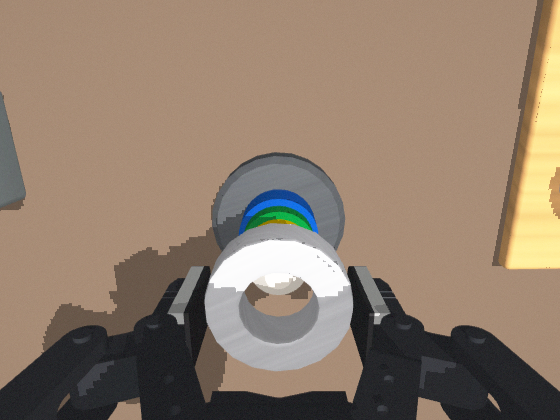

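Through the bore the white tip shows at (279,285), in line with the ring. I descend slowly.

Call:
arm_command([
  {"dp":[0.025,0,0],"angular":[0,0,0],"gripper":50},
  {"dp":[0.025,0,0],"angular":[0,0,0],"gripper":50},
  {"dp":[0.025,0,0],"angular":[0,0,0],"gripper":50},
  {"dp":[0.02,0,0],"angular":[0,0,0],"gripper":50},
  {"dp":[0,0,0],"angular":[0,0,0],"gripper":50},
  {"dp":[0,0,0],"angular":[0,0,0],"gripper":50},
  {"dp":[0,0,0],"angular":[0,0,0],"gripper":50},
  {"dp":[0,0,0],"angular":[0,0,0],"gripper":50},
])

```text
clock: 9.5
position: [0.4524, 0.0148, 0.0819]
ee_rot: [0.501, 0.501, 0.499, -0.499]
contact_force: [0.6, 0.3, -1.4]
width: 0.0561
```

```bash
python3 -c "
from h import *
go([.4518,.0148,.0722]);print(get_state()['moment'])"
```

```text
t 9.5 pos [0.4524 0.0148 0.0819] F [ 0.6  0.3 -1.4] w 56.1
dp [ 0.081 -0.005 -0.   ] mm [ 9.7 -0.6 -0. ]
ang [ 0.     0.    -0.002]
[-0.00556431 -0.0257464  -0.00722611]
```

Call:
arm_command([
  {"dp":[0.02,-0.005,0],"angular":[0,0,0],"gripper":50},
  {"dp":[0.02,0,0],"angular":[0,0,0],"gripper":50},
  {"dp":[0.02,0,0],"angular":[0,0,0],"gripper":50},
  {"dp":[0.01,0,0],"angular":[0,0,0],"gripper":50},
  {"dp":[0,0,0],"angular":[0,0,0],"gripper":50},
  {"dp":[0,0,0],"angular":[0,0,0],"gripper":50},
  {"dp":[0,0,0],"angular":[0,0,0],"gripper":50},
  {"dp":[0,0,0],"angular":[0,0,0],"gripper":50},
])

```text
clock: 10.5
position: [0.4524, 0.0148, 0.0732]
ee_rot: [0.501, 0.501, 0.499, -0.499]
contact_force: [0.2, 0.3, -1.3]
width: 0.0563
```

```bash
python3 -c "
from h import *
go([.4518,.0148,.0722]);print(get_state()['moment'])"
```

```text
t 10.5 pos [0.4524 0.0148 0.0732] F [ 0.2  0.3 -1.3] w 56.3
dp [ 0.009 -0.005 -0.   ] mm [ 1.  -0.6 -0. ]
ang [ 0.     0.    -0.003]
[ 0.06347004 -0.09276099  0.02761837]
```

Call:
arm_command([
  {"dp":[0.012,0,0],"angular":[0,0,0],"gripper":50},
  {"dp":[0.012,0,0],"angular":[0,0,0],"gripper":50},
  {"dp":[0.012,0,0],"angular":[0,0,0],"gripper":50},
  {"dp":[0.01,0,0],"angular":[0,0,0],"gripper":50},
  {"dp":[0,0,0],"angular":[0,0,0],"gripper":50},
  {"dp":[0,0,0],"angular":[0,0,0],"gripper":50},
  {"dp":[0,0,0],"angular":[0,0,0],"gripper":50},
  {"dp":[0,0,0],"angular":[0,0,0],"gripper":50},
])

```text
clock: 11.5
position: [0.4535, 0.0149, 0.0688]
ee_rot: [0.502, 0.502, 0.498, -0.498]
contact_force: [-0.3, 0.4, 4.4]
width: 0.0563
```

```bash
python3 -c "
from h import *
go([.4518,.0148,.0662]);print(get_state()['moment'])"
```

```text
t 11.5 pos [0.4535 0.0149 0.0688] F [-0.3  0.4  4.4] w 56.3
dp [ 0.022 -0.014  0.001] mm [ 2.6 -1.7  0.1]
ang [-0.     0.    -0.005]
[ 0.11465935  0.01906757 -0.04153302]
```

Call:
arm_command([
  {"dp":[0.012,-0.007,0],"angular":[0,0,-0.005],"gripper":50},
  {"dp":[0.012,0,0],"angular":[0,0,0],"gripper":50},
  {"dp":[0.006,0,0],"angular":[0,0,0],"gripper":50},
  {"dp":[0.004,0,0],"angular":[0,0,0],"gripper":50},
  {"dp":[0.002,0,0],"angular":[0,0,0],"gripper":50},
  {"dp":[0.002,0,0],"angular":[0,0,0],"gripper":50},
  {"dp":[0.002,0,0],"angular":[0,0,0],"gripper":50},
  {"dp":[0.002,0,0],"angular":[0,0,0],"gripper":50},
])

```text
clock: 12.5
position: [0.4535, 0.0149, 0.0647]
ee_rot: [-0.5, -0.5, -0.5, 0.5]
contact_force: [-0.8, 1.3, 6.7]
width: 0.0566
```

```bash
python3 - <<'E'
from h import *
go([.4518,.0148,.0722]);print(get_state()['moment'])
d=grab("side"); u,v=proj(d,[.452,.015,.07]); u,v=int(u),int(v); print(u,v)
cv2.imwrite("pics/s2.png",cv2.resize(d['image'][v-50:v+40,u-60:u+60],None,fx=6,fy=6,interpolation=cv2.INTER_CUBIC))
E
```

```text
t 12.5 pos [0.4535 0.0149 0.0647] F [-0.8  1.3  6.7] w 56.6
dp [-0.062 -0.014  0.001] mm [-7.5 -1.7  0.1]
ang [0. 0. 0.]
[0.140958   0.10148538 0.05210595]
237 211
```

View pics/s2.png

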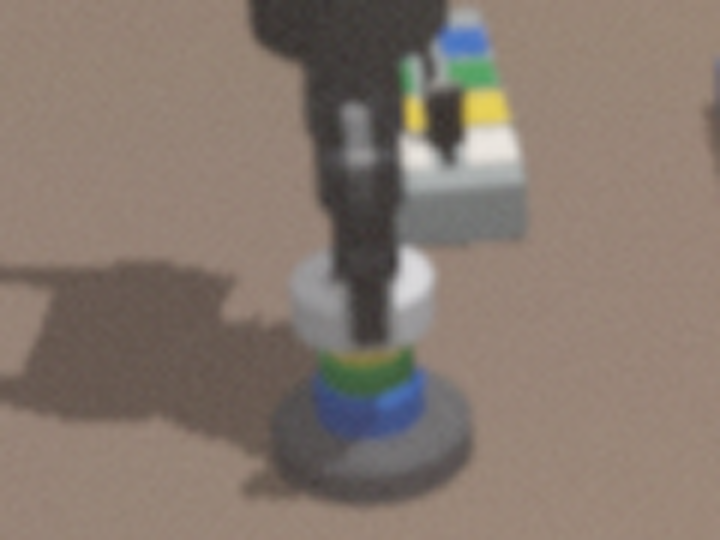

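The ring sits just above the yellow band at (365,355 in the crop), and the cone is sunk about 7 mm at about 8 N. I hold briefly, ease up, then release.

Call:
arm_command([
  {"dp":[0.002,0,0],"angular":[0,0,0],"gripper":50},
  {"dp":[0.002,0,0],"angular":[0,0,0],"gripper":50},
  {"dp":[-0.015,-0.006,0],"angular":[0,0,0],"gripper":50},
  {"dp":[-0.015,-0.005,0],"angular":[0,0,0],"gripper":50},
  {"dp":[-0.015,0,0],"angular":[0,0,0],"gripper":50},
  {"dp":[-0.01,0,0],"angular":[0,0,0],"gripper":50},
  {"dp":[0,0,0],"angular":[0,0,0],"gripper":50},
  {"dp":[0,0,0],"angular":[0,0,0],"gripper":50},
])

```text
clock: 13.55
position: [0.4534, 0.0149, 0.0712]
ee_rot: [0.5, 0.5, 0.5, -0.5]
contact_force: [0.0, 0.0, 2.6]
width: 0.0564
```

```bash
python3 -c "
from h import *
go([.4518,.0148,.0722]);print(get_state()['moment'])"
```

```text
t 13.55 pos [0.4534 0.0149 0.0712] F [0.  0.  2.6] w 56.4
dp [-0.008 -0.014  0.001] mm [-1.  -1.6  0.1]
ang [-0.  0. -0.]
[ 1.27975362e-01 -1.82196766e-01 -1.10211748e-04]
```

Call:
arm_command([
  {"dp":[-0.008,0,0],"angular":[0,0,0],"gripper":50},
  {"dp":[0,0,0],"angular":[0,0,0],"gripper":50},
  {"dp":[0,0,0],"angular":[0,0,0],"gripper":60},
  {"dp":[0,0,0],"angular":[0,0,0],"gripper":66},
  {"dp":[0,0,0],"angular":[0,0,0],"gripper":72},
  {"dp":[0,0,0],"angular":[0,0,0],"gripper":80},
  {"dp":[0,0,0],"angular":[0,0,0],"gripper":80},
  {"dp":[-0.05,0,0],"angular":[0,0,0],"gripper":80},
])

```text
clock: 14.55
position: [0.4504, 0.0148, 0.0767]
ee_rot: [0.499, 0.498, 0.502, -0.502]
contact_force: [-0.4, 0.2, 0.0]
width: 0.08
```

```bash
python3 -c "
from h import *
go([.496,.216,.14])"
```

```text
t 14.55 pos [0.4504 0.0148 0.0767] F [-0.4  0.2  0. ] w 80.0
dp [-0.531  0.378 -1.677] mm [ -63.7   45.3 -201.2]
ang [0.    0.    0.004]
```

Call:
arm_command([
  {"dp":[-0.2,0,0],"angular":[0,0,0.004],"gripper":80},
  {"dp":[-0.2,0,0],"angular":[0,0,0],"gripper":80},
  {"dp":[-0.15,0,-0.2],"angular":[0,0,0],"gripper":60},
  {"dp":[0,-0.03,-0.4],"angular":[0,0,0],"gripper":40},
  {"dp":[0,-0.03,-0.45],"angular":[0,0,0],"gripper":40},
  {"dp":[0,0,-0.45],"angular":[0,0,0],"gripper":40},
  {"dp":[0,0,-0.2],"angular":[0,0,0],"gripper":40},
  {"dp":[0,0,0],"angular":[0,0,0],"gripper":40},
])

```text
clock: 15.55
position: [0.4462, 0.2246, 0.1494]
ee_rot: [0.501, 0.503, 0.497, -0.498]
contact_force: [-0.7, -0.9, -0.2]
width: 0.0405
```

Call:
arm_command([
  {"dp":[0,0,0],"angular":[0,0,0],"gripper":40},
  {"dp":[0,0,0],"angular":[0,0,0],"gripper":40},
  {"dp":[0,0,0],"angular":[0,0,0],"gripper":40},
  {"dp":[0,0,0],"angular":[0,0,0],"gripper":40},
  {"dp":[0,0,0],"angular":[0,0,0],"gripper":40},
  {"dp":[0,0,0],"angular":[0,0,0],"gripper":40},
  {"dp":[0,0,0],"angular":[0,0,0],"gripper":40},
  {"dp":[0,0,0],"angular":[0,0,0],"gripper":40},
])

```text
clock: 16.55
position: [0.4462, 0.2209, 0.1497]
ee_rot: [0.501, 0.503, 0.496, -0.5]
contact_force: [-0.0, -0.4, 0.2]
width: 0.0402
```

```bash
python3 - <<'E'
from h import *
d=grab("wrist"); cv2.imwrite("pics/w7.png",d['image']); np.save("w7.npy",d,allow_pickle=True)
go([.496,.216,.1]);
H,S,V=[c.astype(int) for c in cv2.split(cv2.cvtColor(d['image'],cv2.COLOR_BGR2HSV))]
for n,lo,hi in(("yel",22,35),("grn",45,80),("blu",100,125)):
    m=((H>=lo)&(H<=hi)&(S>120)&(V>60)).astype(np.uint8)
    for c in cv2.findContours(m,0,1)[0]:
        if cv2.contourArea(c)>150:
            (c0,sz,a)=cv2.minAreaRect(c); print(n,np.round(c0),np.round(sz),onz(d,*c0,.036).round(4))
E
```

```text
t 16.6 pos [0.4462 0.2209 0.1497] F [ 0.3 -0.1 -0.8] w 39.8
dp [0.417 0.411 0.038] mm [50.1 49.4  4.5]
ang [-0.004  0.001 -0.005]
yel [230. 168.] [34. 50.] [0.4749 0.2549 0.036 ]
yel [225. 106.] [38. 52.] [0.5167 0.2563 0.036 ]
grn [553. 204.] [42. 12.] [0.4472 0.0248 0.036 ]
grn [173. 170.] [34. 50.] [0.4736 0.2946 0.036 ]
grn [165. 108.] [37. 53.] [0.5152 0.2959 0.036 ]
blu [540. 196.] [66. 39.] [0.4532 0.0356 0.036 ]
blu [116. 173.] [34. 52.] [0.4722 0.3339 0.036 ]
blu [106. 111.] [37. 54.] [0.5137 0.3356 0.036 ]
```

View pics/w7.png

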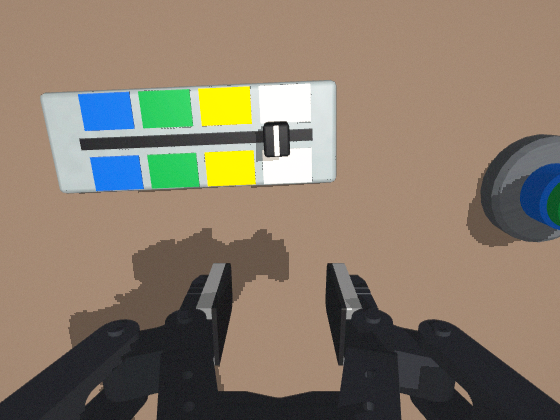

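The selector grip is at (277,139), and the yellow field pair is at (225,106) and (230,168). The housing is turned about 2°.

```bash
python3 - <<'E'
from h import *
d=np.load("w7.npy",allow_pickle=True).item()
for p in((265,139),(277,139),(289,139),(277,122),(277,157)): print(onz(d,*p,.066).round(4))
go(list(onz(d,277,139,.066)[:2])+[.08],[.035,-.9994,0])
E
```

```text
[0.4977 0.2289 0.066 ]
[0.4977 0.2217 0.066 ]
[0.4976 0.2145 0.066 ]
[0.5076 0.2216 0.066 ]
[0.4869 0.2218 0.066 ]
t 16.6 pos [0.4462 0.2209 0.1497] F [ 0.3 -0.1 -0.8] w 39.8
dp [ 0.584  0.424 -0.01 ] mm [70.1 50.8 -1.2]
ang [-0.026  0.001 -0.005]
```

Call:
arm_command([
  {"dp":[0,0.2,0],"angular":[-0.026,0.001,-0.005],"gripper":40},
  {"dp":[0.1,0.2,0],"angular":[0,0,0],"gripper":40},
  {"dp":[0.2,0.015,0],"angular":[0,0,0],"gripper":40},
  {"dp":[0.2,0,0],"angular":[0,0,0],"gripper":40},
  {"dp":[0.1,0,0],"angular":[0,0,0],"gripper":40},
  {"dp":[0,0,0],"angular":[0,0,0],"gripper":40},
  {"dp":[0,0,0],"angular":[0,0,0],"gripper":40},
  {"dp":[0,0,0],"angular":[0,0,0],"gripper":40},
])

```text
clock: 17.6
position: [0.4995, 0.223, 0.0781]
ee_rot: [0.51, 0.492, 0.508, -0.489]
contact_force: [0.3, -0.6, 0.7]
width: 0.0406
```

```bash
python3 - <<'E'
from h import *
go([.4973,.2217,.045],[.035,-.9994,0])
E
```

```text
t 17.6 pos [0.4995 0.223  0.0781] F [ 0.3 -0.6  0.7] w 40.6
dp [ 0.276 -0.02   0.011] mm [33.1 -2.4  1.3]
ang [ 0.001 -0.001 -0.003]
```

Call:
arm_command([
  {"dp":[0.08,-0.02,0.011],"angular":[0,0,-0.003],"gripper":40},
  {"dp":[0.1,0,0],"angular":[0,0,0],"gripper":40},
  {"dp":[0.08,0,0],"angular":[0,0,0],"gripper":40},
  {"dp":[0,0,0],"angular":[0,0,0],"gripper":40},
  {"dp":[0,0,0],"angular":[0,0,0],"gripper":40},
  {"dp":[0,0,0],"angular":[0,0,0],"gripper":12},
  {"dp":[0,0,0],"angular":[0,0,0],"gripper":12},
  {"dp":[0,0,0],"angular":[0,0,0],"gripper":12},
], grip_force=20)

```text
clock: 18.6
position: [0.4974, 0.2217, 0.0455]
ee_rot: [0.509, 0.492, 0.509, -0.49]
contact_force: [0.3, 0.2, -2.1]
width: 0.0156
```

```bash
python3 - <<'E'
from h import *
go([.4958,.2556,.045],[.035,-.9994,0])
E
```

```text
t 18.6 pos [0.4974 0.2217 0.0455] F [ 0.3  0.2 -2.1] w 15.6
dp [ 0.005 -0.003 -0.283] mm [  0.6  -0.3 -33.9]
ang [ 0.001 -0.002 -0.001]
```

Call:
arm_command([
  {"dp":[0,0,-0.07],"angular":[0,0,0],"gripper":12},
  {"dp":[0,0,-0.07],"angular":[0,0,0],"gripper":12},
  {"dp":[0,0,-0.07],"angular":[0,0,0],"gripper":12},
  {"dp":[0,0,-0.05],"angular":[0,0,0],"gripper":12},
  {"dp":[0,0,0],"angular":[0,0,0],"gripper":12},
  {"dp":[0,0,0],"angular":[0,0,0],"gripper":12},
  {"dp":[0,0,0],"angular":[0,0,0],"gripper":12},
  {"dp":[0,0,0],"angular":[0,0,0],"gripper":12},
])

```text
clock: 19.6
position: [0.4962, 0.2546, 0.0455]
ee_rot: [0.51, 0.491, 0.509, -0.49]
contact_force: [0.7, -0.6, -0.6]
width: 0.0153
```

```bash
python3 - <<'E'
from h import *
go([.4958,.2556,.045],[.035,-.9994,0])
E
```

```text
t 19.6 pos [0.4962 0.2546 0.0455] F [ 0.7 -0.6 -0.6] w 15.3
dp [ 0.004 -0.003 -0.008] mm [ 0.5 -0.3 -1. ]
ang [ 0.002 -0.001 -0.001]
```

Next I correct the last 1 mm, release and go up.

Call:
arm_command([
  {"dp":[0,0,-0.009],"angular":[0,0,0],"gripper":12},
  {"dp":[0,0,0],"angular":[0,0,0],"gripper":12},
  {"dp":[0,0,0],"angular":[0,0,0],"gripper":40},
  {"dp":[0,0,0],"angular":[0,0,0],"gripper":40},
  {"dp":[0,0,0],"angular":[0,0,0],"gripper":40},
  {"dp":[-0.2,0,0],"angular":[0,0,0],"gripper":40},
  {"dp":[-0.3,0,0],"angular":[0,0,0],"gripper":40},
  {"dp":[-0.3,0,0],"angular":[0,0,0],"gripper":40},
])

```text
clock: 20.6
position: [0.4939, 0.2556, 0.1413]
ee_rot: [0.508, 0.489, 0.511, -0.492]
contact_force: [0.2, -0.5, 0.5]
width: 0.0396
```

Call:
arm_command([
  {"dp":[0,-0.4,0],"angular":[0,0,0],"gripper":40},
  {"dp":[0,-0.4,0],"angular":[0,0,0],"gripper":40},
  {"dp":[0,-0.1,0],"angular":[0,0,0],"gripper":40},
  {"dp":[0,0,0],"angular":[0,0,0],"gripper":40},
  {"dp":[0,0,0],"angular":[0,0,0],"gripper":40},
  {"dp":[0,0,0],"angular":[0,0,0],"gripper":40},
  {"dp":[0,0,0],"angular":[0,0,0],"gripper":40},
  {"dp":[0,0,0],"angular":[0,0,0],"gripper":40},
])

```text
clock: 21.6
position: [0.3914, 0.2537, 0.1452]
ee_rot: [0.509, 0.495, 0.508, -0.488]
contact_force: [0.0, 0.2, 1.5]
width: 0.0398
```

```bash
python3 - <<'E'
from h import *
go([.4958,.2556,.045],[.035,-.9994,0])
w=grab("wrist"); d=grab("side")
u,v=map(int,proj(d,[.47,.1,.05])); a=cv2.resize(d['image'][v-75:v+75,u-60:u+60],(400,500),interpolation=cv2.INTER_CUBIC)
b=cv2.resize(w['image'][0:330,60:390],(400,500))
cv2.imwrite("pics/f1.png",np.hstack([a,b])); np.save("wf.npy",w,allow_pickle=True)
H,S,V=[c.astype(int) for c in cv2.split(cv2.cvtColor(w['image'],cv2.COLOR_BGR2HSV))]
for n,lo,hi in(("yel",22,35),("grn",45,80),("blu",100,125)):
    m=((H>=lo)&(H<=hi)&(S>120)&(V>60)).astype(np.uint8)
    for c in cv2.findContours(m,0,1)[0]:
        if cv2.contourArea(c)>150:
            (c0,sz,q)=cv2.minAreaRect(c); print(n,np.round(c0),np.round(sz),onz(w,*c0,.036).round(4))
cv2.imwrite("pics/wf.png",w['image'])
E
```

```text
t 21.6 pos [0.3914 0.2537 0.1452] F [0.  0.2 1.5] w 39.8
dp [0.842 0.863 0.02 ] mm [101.  103.6   2.4]
ang [ 0.    -0.004 -0.005]
yel [282.  85.] [38. 53.] [0.4743 0.2549 0.036 ]
yel [282.  17.] [34. 55.] [0.5136 0.2564 0.036 ]
grn [220.  85.] [38. 53.] [0.473  0.2947 0.036 ]
grn [218.  17.] [34. 55.] [0.5123 0.296  0.036 ]
blu [158.  85.] [38. 55.] [0.4717 0.3345 0.036 ]
blu [152.  17.] [34. 57.] [0.511  0.3357 0.036 ]
```

View pics/f1.png

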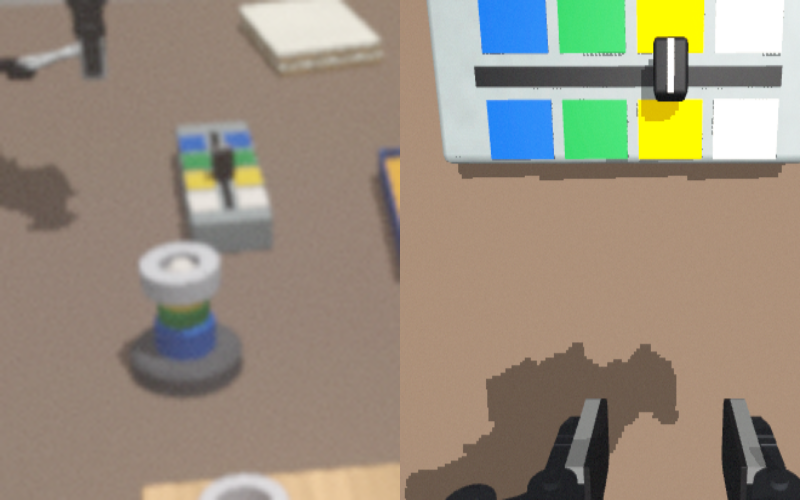

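The side crop shows the ring level on the cone, with yellow just under it. The wrist crop shows the grip in the yellow field at about (283,57) in the full image. I make one numeric check, then hand in.

```bash
python3 - <<'E'
from h import *
w=np.load("wf.npy",allow_pickle=True).item(); print("grip",onz(w,283,57,.066).round(4))
t=grab("top"); H,S,V=[c.astype(int) for c in cv2.split(cv2.cvtColor(t['image'],cv2.COLOR_BGR2HSV))]
u,v=proj(t,[.452,.015,.0915]); Z=[]
for a in np.arange(0,2*np.pi,np.pi/4):
    q=proj(t,[.452+.022*np.cos(a),.0165+.022*np.sin(a),.0915]); Z.append(depthpt(t,*np.round(q))[2])
print("ring top z",np.round(Z,4))
o=np.load("top.npy",allow_pickle=True).item()
for b in((355,175,392,212),(328,222,363,258),(270,125,305,165),(128,125,225,178)):
    print(np.abs(t['image'][b[1]:b[3],b[0]:b[2]].astype(int)-o['image'][b[1]:b[3],b[0]:b[2]]).mean())
E
```

```text
grip [0.488  0.2553 0.066 ]
ring top z [0.092  0.0879 0.0933 0.0885 0.0955 0.0913 0.0894 0.0945]
1.489164840516192
1.3727513227513228
1.568095238095238
1.4032289437852559
```

```bash
python3 -c "
from rig import sign_off; print(sign_off())"
```

```text
the job is handed in; nothing more can be done
None
```

The ring from the red spot is sitting on the yellow step, the smallest size (bore 30 mm), and the selector's grip is on yellow. I handed the job in at about 22 s; the rig gives no verdict.

- **Pressing:** I pressed the ring down until the cone had sunk about 7 mm, at about 8 N. It stayed more than 3 mm down for over a second. I then eased up and let go.
- **Ring on its step:** the ring top reads about 91.5 mm above the counter, as it should with the cone up. The camera depth scatters by 3–4 mm, so it shows no tilt but can't rule out a small one. The side picture shows the ring level with yellow just under it.
- **Selector:** the grip is within about 0.5 mm of the middle of the yellow field along the slot. A rough final pixel reading put it about 6 mm off across the slot. I put that down to the reading, since the grip can't move that way.
- **Bystanders:** the other two rings, the jar and the nougat box look unchanged in the top view, and the gripper was clear of everything at the end.
- **Bore reading:** the pictures gave about 27–28 mm for the bore, a little under 30. The ring seating at the yellow height settled its size.

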